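Park the microscope's lenses in their matching dishes

TASK

The microscope has been stripped for cleaning: stand each of the three objectives, nose up, in the dish whose rim has the colour of its band, and stand the black eyepiece, eyecup up, in the black dish. Each must end upright and flat on the floor of its own dish; set the parts down, do not drop them, and leave the oil bottle and the slide box where they are.

Things in the scene. Friction and masses are not known exactly. Their poses are not given: they have to be found in the camera images.
- red_objective_mid (a point): Microscope objective lens with a red band (short): a silver metal barrel 30 mm in diameter, standing upright, nose up, 50 mm tall in all, about 90 g. The straight barrel is 34 mm high, its top 14 mm red; above it a red shoulder tapers to a silver nose 13 mm in diameter. The point is on its axis, half-way up (25 mm above its foot); z points up along the axis when it stands.
- yellow_objective_mid (a point): Microscope objective lens with a yellow band (middle): a silver metal barrel 30 mm in diameter, standing upright, nose up, 54 mm tall in all, about 90 g. The straight barrel is 38 mm high, its top 14 mm yellow; above it a yellow shoulder tapers to a silver nose 13 mm in diameter. The point is on its axis, half-way up (27 mm above its foot); z points up along the axis when it stands.
- blue_objective_mid (a point): Microscope objective lens with a blue band (long): a silver metal barrel 30 mm in diameter, standing upright, nose up, 58 mm tall in all, about 90 g. The straight barrel is 42 mm high, its top 14 mm blue; above it a blue shoulder tapers to a silver nose 13 mm in diameter. The point is on its axis, half-way up (29 mm above its foot); z points up along the axis when it stands.
- eyepiece_mid (a point): Microscope eyepiece, all black: a round tube 32 mm in diameter and 40 mm high, with a wider black eyecup 40 mm in diameter and 20 mm high on top of it, 60 mm tall in all, about 80 g, standing upright on the tube. The point is on its axis, half-way up (30 mm above its foot); z points up along the axis when it stands.
- red_dish: Low round parking dish with a red rim, fixed to the table: outside 70 mm in diameter, inside 52 mm in diameter with a grey felt floor 3 mm above the table, rim top 8 mm above the table (so a gripper's fingertips must stay above 8 mm while a part is set in). The origin is at the centre of its underside, on the table; z up.
- yellow_dish: Low round parking dish with a yellow rim, fixed to the table: outside 70 mm in diameter, inside 52 mm in diameter with a grey felt floor 3 mm above the table, rim top 8 mm above the table (so a gripper's fingertips must stay above 8 mm while a part is set in). The origin is at the centre of its underside, on the table; z up.
- blue_dish: Low round parking dish with a blue rim, fixed to the table: outside 70 mm in diameter, inside 52 mm in diameter with a grey felt floor 3 mm above the table, rim top 8 mm above the table (so a gripper's fingertips must stay above 8 mm while a part is set in). The origin is at the centre of its underside, on the table; z up.
- black_dish: Low round parking dish with a black rim, fixed to the table, for the eyepiece: outside 72 mm in diameter, inside 54 mm in diameter with a grey felt floor 3 mm above the table, rim top 8 mm above the table. The origin is at the centre of its underside, on the table; z up.
- oil_bottle_mid (a point): Bystander, to be left alone: small amber dropper bottle with a black cap and a pale label, 32 mm in diameter, 70 mm tall, standing loose at the robot's right. The point is on its axis, 35 mm above the table.
- slide_box_mid (a point): Bystander, to be left alone: flat green box of slides, 101 x 86 mm, 35 mm high, lying loose at the robot's left. The point is at its centre, half-way up. (Farther left, about 0.64 m to the left of the robot's base and 0.1 m ahead of it, stands a white microscope 0.38 m tall, fixed, with nothing to do at it.)

How it is judged:
By the outcome, as a careful person would: the job done as asked, in the order asked, and still so for the second after the job is handed in, with the robot touching nothing.
It also fails if it takes over 99 s, if anything falls off the work surface, if the arm or the gripper's body presses on something with over 40 N, if the wrist force passes 120 N, or if a joint passes its speed limit or range.

ROBOT

A 6-joint arm with a two-finger parallel gripper is mounted at the origin on the work surface. World frame = base frame: x ahead of the robot, y to its left, z up, the work surface at z = 0. Lengths are in mm, angles in rad, forces in N, time in s.
With the tool pointing down it reaches from about 275 to 1000 mm from the base axis. Payload 8.4 kg.
Tool frame: the origin (TCP) lies on the centre line of the jaws, within the pads' length; the fingertips stand r.tip_reach ahead of it and the grasp point (between the pads) lies 11 mm behind it (r.tip_reach is the distance from the TCP to the fingertips, in mm); z points along the fingers, y is the line along which they close (so a half turn about z gives the same grasp; the last joint's range is limited). The gripper opens to 85 mm and grips with 20 to 120 N. Pads are 22 mm wide; open, the fingers measure 114 mm over their backs; the gripper's body (76 mm by 85 mm) begins 54 mm behind the grasp point. The pads swing forward as they close: fully open they stand 13 mm farther back than shut.
Start: joints at [-1.147, 0.353, 1.633, -0, 1.155, -0.002], TCP at [258.155, -569.196, 239.281] pointing down, gripper open.
Joint ranges: [-2.63, 2.63], [-0.92, 2.1], [0.06, 2.66], [-1.3, 4.44], [0, 2.69], [-3.02, 3.02]. Speed limits (rad/s): [2.22, 2.22, 2.79, 3.14, 3.14, 3.14].

INTERFACE

Orientations are given as [roll, pitch, yaw] about the fixed x, y, z axes, in that order (R = Rz(yaw) Ry(pitch) Rx(roll)).
In Python, from rig import r gives the robot as it stands.
- The arm moves only by the tool carry_out, never from a script. Its argument "targets" is a list of rows, each an object with "dp": the shift along the tool's x, y, z in mm, a list of three; "yaw": the turn about the tool's z in degrees. A call has 1 to 12 rows; each row is the pose to reach, as a shift and turn from the pose commanded when the call began, along the tool's axes at that moment; what a row does not reach only later rows make up. A row lasts 1/8 s, in which the tool goes at most 62.5 mm and 10.7 degrees, less where a joint would pass 70% of its speed; a pose out of reach is approached as far as the arm can. A call with a gripper value outside its range is refused whole. "fingers" is the opening, from -1 (shut) to 1 (fully open), so that 0 is half open, set as the call begins (left out, the last holds). The fingers move at their own pace and stop on an object; "grip_force" is the grip in N (left out, the last holds). Time passes only in rows, so rows that repeat a pose let the fingers close. It gives the time, the measured TCP pose, the force, the opening and the grip force at its end, in the units of the state.
- r.sense(): the state, without advancing time (a new reading comes with each control period).
- r.grab_frame(name): name is "side" or "top" or "wrist"; returns the picture (384x512x3 uint8, red, green, blue); there is no depth.
- r.get_calibration(name): a dict with "fx", "fy", "cx", "cy" (pixels), "rvec" (rotation vector, rad) and "tvec" (3), from world to camera coordinates, as OpenCV has them. Camera axes: x right, y down, z forward; pixel columns grow to the right and rows downward; lengths in mm; the calibration is good to about 2 mm. The wrist camera is an equidistant fisheye: a pixel r from the principal point sees the ray r / f radians off the axis. A picture is of the moment at which its call begins: read the wrist's pose just before it. get_calibration takes no time and is no camera call; for the wrist camera it gives the pose at the moment of the call.
- r.sign_off(): hands the job in; it is judged then, once.
The state is a dict: "clock": time; "qpos": joint angles; "qvel": joint speeds; "joint_efforts": joint torques, N m; "eef_pos": TCP position; "tcp_rot": TCP orientation; "contact_force": force on the tool from outside, world axes, zero at the start; "wrist_torque": the same for the moment, N m; "opening": opening from 0.0 (shut) to 1.0 (fully open); "grasp_force": force on a finger pad.
Only numpy, scipy, OpenCV 4.12 (cv2) and the standard library are available. Lean on these libraries where they do the work, as an engineer would, in place of code of your own. Each camera call takes 0.05 s, during which the arm holds its last target. There are 200 camera calls.

## Working session

There is one attempt and no reset: what is moved stays moved. The work goes in short steps, Python scripts to look and compute and a tool call to move; the robot and the scene stay as the last step left them, time stands still between calls to the robot, and variables do not carry over. Pictures are saved under pics/ and viewed, at most 17 in all, crops included, and the job is handed in when it is done.

Besides the shell and the picture viewer there is one more tool, called after "Emit:" as name(argument=value, ...), one argument or row to a line, values as JSON. carry_out: Moves the arm, as the interface text tells. Its arguments: {"type":"object","properties":{"targets":{"type":"array","items":{"type":"object","properties":{"dp":{"type":"array","items":{"type":"number"}},"yaw":{"type":"number"}}}},"fingers":{"type":"number"},"grip_force":{"type":"number"}},"required":["targets"]}

```bash
ls; mkdir -p pics; cat > h.py <<'E'
import numpy as np, cv2
from rig import r
def save(n,f):
    im=r.grab_frame(n); cv2.imwrite(f,cv2.cvtColor(im,cv2.COLOR_RGB2BGR)); return im
def ray(c,px,fish=False):
    R=cv2.Rodrigues(np.array(c["rvec"],float))[0]; t=np.array(c["tvec"],float).ravel()
    x=(px[0]-c["cx"])/c["fx"]; y=(px[1]-c["cy"])/c["fy"]
    if fish:
        a=np.hypot(x,y); s=np.sin(a)/a if a>1e-9 else 1; d=np.array([x*s,y*s,np.cos(a)])
    else: d=np.array([x,y,1.])
    return -R.T@t, R.T@d
def onz(c,px,z,fish=False):
    o,d=ray(c,px,fish); return o+d*(z-o[2])/d[2]
E
python3 - <<'E'
from h import *
s=r.sense(); print({k:np.round(v,3) for k,v in s.items()}, r.tip_reach)
for n in("side","top","wrist"):
    c=r.get_calibration(n); print(n,{k:np.round(v,3).tolist() for k,v in c.items()}, np.round(ray(c,(256,192))[0])); save(n,f"pics/{n}0.png")
a=cv2.imread("pics/top0.png"); b=cv2.imread("pics/side0.png")
E
```

```text
pics
{'clock': np.float64(0.0), 'qpos': array([-1.147,  0.354,  1.634,  0.   ,  1.155, -0.002]), 'qvel': array([ 0.   , -0.001, -0.002,  0.001, -0.001, -0.   ]), 'joint_efforts': array([ 1.0000e-03, -6.0524e+01, -3.4207e+01,  0.0000e+00,  9.0000e-03,
        0.0000e+00]), 'eef_pos': array([ 257.946, -568.753,  238.563]), 'tcp_rot': array([-3.14 , -0.   ,  0.426]), 'contact_force': array([0.719, 0.155, 0.294]), 'wrist_torque': array([-0.069, -0.029,  0.012]), 'grasp_force': np.float64(0.0), 'opening': np.float64(0.995)} 8.0
side {'fx': 495.638, 'fy': 495.638, 'cx': 254.81, 'cy': 198.633, 'rvec': [2.38, -0.109, 0.037], 'tvec': [-535.526, 82.402, 1224.969]} [ 468. -828.  943.]
top {'fx': 384.647, 'fy': 384.647, 'cx': 248.504, 'cy': 186.36, 'rvec': [2.208, -2.163, 0.062], 'tvec': [-12.476, 563.856, 1201.607]} [ 486.  -10. 1235.]
wrist {'fx': 297.319, 'fy': 297.319, 'cx': 259.399, 'cy': 187.793, 'rvec': [-2.432, 1.564, 0.229], 'tvec': [-624.021, -38.21, 378.269]} [ 323. -539.  373.]
```

View pics/top0.png

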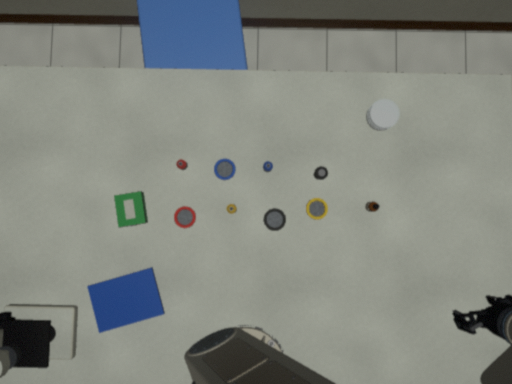

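View pics/side0.png

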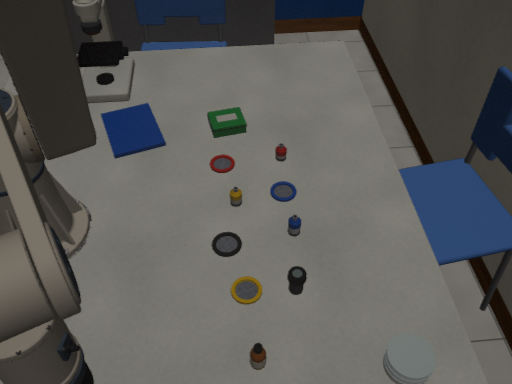

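The top view shows these positions:
- Objectives: red (182,164), blue (268,166), yellow (232,209)
- Eyepiece: (321,173)
- Dishes: blue (225,169), red (185,217), black (275,219), yellow (317,208)
- Bystanders: bottle (372,206), box (131,209)

The side view shows all the parts standing upright.

```bash
cat > m.py <<'E'
from h import *
im=cv2.cvtColor(cv2.imread("pics/top0.png"),cv2.COLOR_BGR2HSV); c=r.get_calibration("top")
H,S,V=[im[...,i].astype(int) for i in range(3)]
masks={'red':((H<8)|(H>170))&(S>110),'yel':(H>15)&(H<35)&(S>110),'blu':(H>100)&(H<125)&(S>110),'blk':(V<70)}
seeds={'red_obj':('red',182,164,40),'yel_obj':('yel',232,209,44),'blu_obj':('blu',268,166,48),'eyep':('blk',321,173,60),
'red_dish':('red',185,217,8),'yel_dish':('yel',317,208,8),'blu_dish':('blu',225,169,8),'blk_dish':('blk',275,219,8),'bottle':('blk',372,206,70)}
for k,(m,u,v,z) in seeds.items():
    w=np.zeros(H.shape,np.uint8); w[v-17:v+18,u-17:u+18]=255*masks[m][v-17:v+18,u-17:u+18]
    cs,_=cv2.findContours(w,cv2.RETR_EXTERNAL,cv2.CHAIN_APPROX_NONE); q=max(cs,key=cv2.contourArea)
    (x,y),rad=cv2.minEnclosingCircle(q); M=cv2.boundingRect(q)
    p=onz(c,(M[0]+(M[2]-1)/2,M[1]+(M[3]-1)/2),z); print(k,np.round((x,y,rad),1),M,'world',np.round(p), 'diam mm',round((M[2])*(1235-z)/384.6))
E
python3 m.py
```

```text
red_obj [181.1 164.    4.4] (177, 160, 9, 9) world [628. 212.  40.] diam mm 28
yel_obj [231.1 208.2   4.3] (227, 204, 9, 9) world [494.  52.  44.] diam mm 28
blu_obj [267.5 166.    4. ] (264, 162, 8, 9) world [627. -59.  48.] diam mm 25
eyep [320.  172.5   6.5] (314, 167, 13, 12) world [ 608. -219.   60.] diam mm 40
red_dish [184.4 216.8  10.4] (174, 207, 21, 21) world [463. 203.   8.] diam mm 67
yel_dish [316.5 208.3  10.6] (306, 198, 22, 21) world [ 500. -218.    8.] diam mm 70
blu_dish [224.3 168.7  10. ] (215, 159, 20, 20) world [620.  77.   8.] diam mm 64
blk_dish [274.3 219.   10.5] (264, 209, 21, 21) world [462. -84.   8.] diam mm 67
bottle [372.5 206.    5.6] (367, 204, 12, 7) world [ 506. -377.   70.] diam mm 36
```

View pics/wrist0.png

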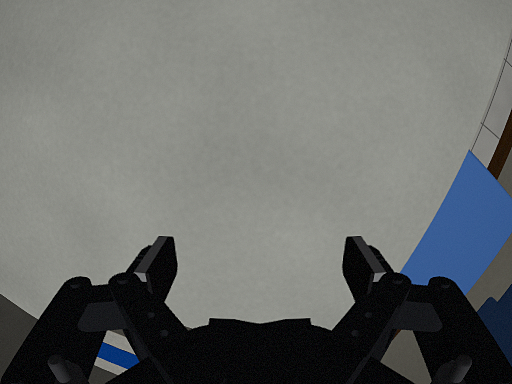

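Sizes match, and the wrist view shows only the jaws and bare table. The camera sits about 71 mm along tool +x from the TCP. I'll move above the eyepiece and yellow dish and turn to yaw 0, so that tool x = world x and tool y = −world y.

Emit:
carry_out(
  targets=[
    {"dp": [35,-23,4],"yaw": 2.4},
    {"dp": [80,-53,9],"yaw": 5.5},
    {"dp": [125,-83,14],"yaw": 9},
    {"dp": [170,-113,19],"yaw": 12},
    {"dp": [215,-143,24],"yaw": 15},
    {"dp": [260,-173,29],"yaw": 18},
    {"dp": [300,-198,34],"yaw": 21},
    {"dp": [330,-216,38],"yaw": 23},
    {"dp": [347,-228,39],"yaw": 24.4},
    {"dp": [347,-228,39],"yaw": 24.4},
    {"dp": [347,-228,39],"yaw": 24.4},
  ],
)

```text
clock: 1.52
eef_pos: [479.7, -218.6, 200.2]
tcp_rot: [3.141, 0.0, 0.001]
contact_force: [0.4, -0.0, -0.6]
opening: 1.002
grasp_force: 0.0
```

```bash
cat > w.py <<'E'
import sys; from h import *
f=f"pics/{sys.argv[1]}.png"; s=r.sense(); c=r.get_calibration("wrist"); save("wrist",f)
print(s["clock"],np.round(s["eef_pos"],1),np.round(s["tcp_rot"],3),'cam',np.round(ray(c,(256,192))[0],1))
import json; json.dump({k:np.array(v).tolist() for k,v in c.items()},open(f"pics/{sys.argv[1]}.json","w"))
E
python3 w.py w1
```

```text
1.525 [ 479.7 -218.6  200.2] [3.141e+00 0.000e+00 1.000e-03] cam [ 551.4 -218.7  334.1]
```

View pics/w1.png

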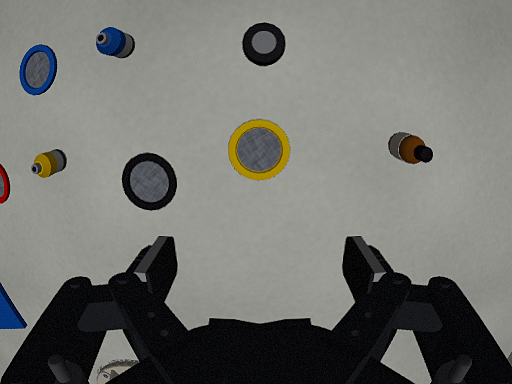

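This shows eyepiece (264,44), yellow dish (259,149), black dish (149,181), blue objective (113,42) and bottle (412,148). Next I'll view the left half.

Emit:
carry_out(
  targets=[
    {"dp": [0,-35,0]},
    {"dp": [0,-85,0]},
    {"dp": [0,-135,0]},
    {"dp": [0,-185,0]},
    {"dp": [0,-235,0]},
    {"dp": [0,-285,0]},
    {"dp": [0,-325,0]},
    {"dp": [0,-350,0]},
    {"dp": [0,-350,0]},
    {"dp": [0,-350,0]},
  ],
)

```text
schema error: expected keys dp, yaw
```

```bash
python3 w.py w2
```

```text
1.575 [ 479.6 -218.8  200.3] [ 3.141  0.    -0.   ] cam [ 551.3 -219.   334.2]
```

View pics/w2.png

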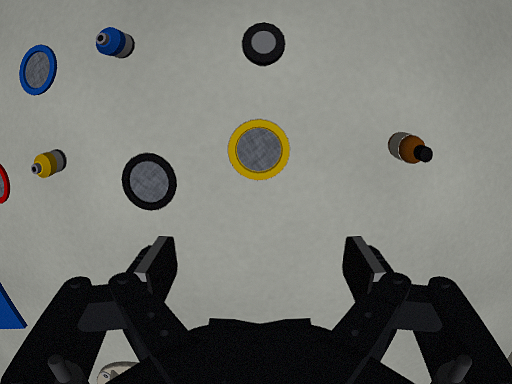

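The move was refused because each row needs a yaw value, so the view is unchanged. I'll send it again with yaw.

Emit:
carry_out(
  targets=[
    {"dp": [0,-35,0],"yaw": 0},
    {"dp": [0,-85,0],"yaw": 0},
    {"dp": [0,-135,0],"yaw": 0},
    {"dp": [0,-185,0],"yaw": 0},
    {"dp": [0,-235,0],"yaw": 0},
    {"dp": [0,-285,0],"yaw": 0},
    {"dp": [0,-325,0],"yaw": 0},
    {"dp": [0,-350,0],"yaw": 0},
    {"dp": [0,-350,0],"yaw": 0},
    {"dp": [0,-350,0],"yaw": 0},
  ],
)

```text
clock: 2.88
eef_pos: [480.0, 130.8, 200.3]
tcp_rot: [3.141, 0.0, -0.0]
contact_force: [0.6, 0.2, -0.5]
opening: 0.999
grasp_force: 0.0
```

```bash
python3 w.py w3
```

```text
2.875 [480.  130.8 200.3] [ 3.141  0.    -0.   ] cam [551.7 130.6 334.2]
```

View pics/w3.png

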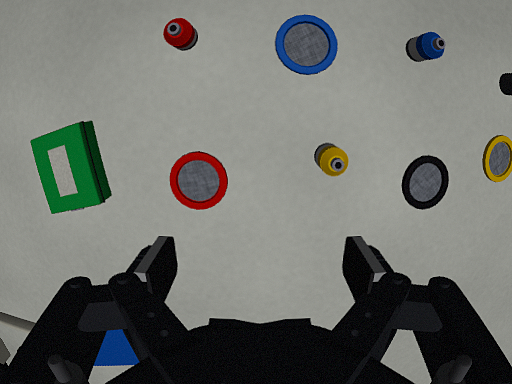

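View w3 shows:
- Dishes: red (199,180), blue (307,44), black (425,182)
- Noses: red (174,29), yellow (338,165), blue (440,43)
- Slide box: (70,167)

```bash
cat > m2.py <<'E'
from h import *; import json
def go(n,items):
    im=cv2.cvtColor(cv2.imread(f"pics/{n}.png"),cv2.COLOR_BGR2HSV); c=json.load(open(f"pics/{n}.json"))
    H,S,V=[im[...,i].astype(int) for i in range(3)]
    mk={'red':((H<8)|(H>170))&(S>110),'yel':(H>15)&(H<35)&(S>110),'blu':(H>100)&(H<125)&(S>110),'blk':(V<65)}
    for k,col,u,v,z,kind in items:
        w=np.zeros(H.shape,np.uint8); h=36 if kind=='dish' else 26
        sl=np.s_[max(v-h,0):v+h,max(u-h,0):u+h]; w[sl]=255*mk[col][sl]
        q=max(cv2.findContours(w,cv2.RETR_EXTERNAL,cv2.CHAIN_APPROX_NONE)[0],key=cv2.contourArea)
        if kind=='nose':   # silver nose end: unsaturated pixels close to the seed
            w2=np.zeros_like(w); sl=np.s_[v-9:v+10,u-9:u+10]; w2[sl]=255*(S<90)[sl]; hull=np.zeros_like(w); cv2.fillPoly(hull,[cv2.convexHull(q)],255); w2&=hull
            q=max(cv2.findContours(w2,cv2.RETR_EXTERNAL,cv2.CHAIN_APPROX_NONE)[0],key=cv2.contourArea)
        if kind=='hole':
            w2=np.zeros_like(w); sl=np.s_[v-16:v+17,u-16:u+17]; w2[sl]=255*(V>=65)[sl]
            q=max(cv2.findContours(w2,cv2.RETR_EXTERNAL,cv2.CHAIN_APPROX_NONE)[0],key=cv2.contourArea)
        P=np.array([onz(c,p,z,True)[:2] for p in q[:,0]],np.float32)
        (x,y),(a,b),_=cv2.fitEllipse(P) if len(P)>5 else ((0,0),(0,0),0)
        print(n,k,'px',cv2.boundingRect(q),'centre',np.round((x,y),1),'axes',np.round((a,b),1))
if __name__=="__main__":
    go('w1',[('yel_dish','yel',259,149,8,'dish'),('blk_dish','blk',149,181,8,'dish'),('blu_nose','blu',101,39,58,'nose'),('eyep','blk',264,44,60,'part'),('eyep_lens','blk',264,42,60,'hole')])
    go('w3',[('red_dish','red',199,180,8,'dish'),('blu_dish','blu',307,44,8,'dish'),('blk_dish','blk',425,182,8,'dish'),('red_nose','red',174,29,50,'nose'),('yel_nose','yel',338,165,54,'nose'),('blu_nose','blu',440,43,58,'nose')])
E
python3 m2.py; python3 - <<'E'
from h import *; s=r.sense(); print(np.round(s["eef_pos"],1))
E
```

```text
w1 yel_dish px (228, 119, 62, 61) centre [ 498.5 -217.6] axes [67.4 67.8]
w1 blk_dish px (122, 153, 55, 57) centre [461.7 -85.7] axes [69.1 71.1]
w1 blu_nose px (96, 32, 13, 13) centre [625.5 -60.9] axes [12.1 13.7]
w1 eyep px (243, 23, 42, 43) centre [ 606.1 -222.1] axes [37.8 40.7]
w1 eyep_lens px (252, 31, 24, 23) centre [ 607.8 -222.1] axes [21.2 21.4]
w3 red_dish px (170, 151, 58, 59) centre [463.  201.9] axes [67.4 68.5]
w3 blu_dish px (275, 14, 62, 61) centre [618.  80.] axes [67.2 68. ]
w3 blk_dish px (402, 155, 47, 54) centre [462.3 -81.1] axes [69.1 72.1]
w3 red_nose px (167, 23, 14, 13) centre [627.6 213.8] axes [11.8 13.5]
w3 yel_nose px (331, 158, 13, 14) centre [492.9  54. ] axes [11.4 13.3]
w3 blu_nose px (433, 38, 11, 11) centre [625.8 -53.8] axes [11.7 12.5]
[480.  130.6 200.3]
```

The two wrist views disagree by about 2% in scale (camera height). After correcting for that they match the top view to within about 3 mm, against 11 mm of play in the dishes. I'll start with the red objective at (628.5, 214).

Emit:
carry_out(
  targets=[
    {"dp": [35,-20,0],"yaw": 0},
    {"dp": [80,-45,0],"yaw": 0},
    {"dp": [122,-68,0],"yaw": 0},
    {"dp": [148,-83,10],"yaw": 0},
    {"dp": [148,-83,50],"yaw": 0},
    {"dp": [148,-83,95],"yaw": 0},
    {"dp": [148,-83,130],"yaw": 0},
    {"dp": [148,-83,155],"yaw": 0},
    {"dp": [148,-83,170],"yaw": 0},
    {"dp": [148,-83,178],"yaw": 0},
    {"dp": [148,-83,178],"yaw": 0},
  ],
)

```text
clock: 4.3
eef_pos: [628.2, 214.4, 22.4]
tcp_rot: [3.142, -0.0, -0.0]
contact_force: [-0.6, 0.5, -0.4]
opening: 1.001
grasp_force: 0.0
```

Emit:
carry_out(
  targets=[
    {"dp": [0,0,0],"yaw": 0},
    {"dp": [0,0,0],"yaw": 0},
    {"dp": [0,0,0],"yaw": 0},
    {"dp": [0,0,0],"yaw": 0},
    {"dp": [0,0,0],"yaw": 0},
    {"dp": [0,0,0],"yaw": 0},
    {"dp": [0,0,0],"yaw": 0},
    {"dp": [0,0,0],"yaw": 0},
  ],
  fingers=-1,
  grip_force=30,
)

```text
clock: 5.3
eef_pos: [628.3, 214.9, 22.9]
tcp_rot: [-3.141, -0.001, -0.0]
contact_force: [-1.8, 0.1, 5.6]
opening: 0.341
grasp_force: 29.4
```

```bash
python3 w.py w4; python3 - <<'E'
from h import *
save("side","pics/s4.png"); s=r.sense(); print(s["opening"],s["grasp_force"],s["contact_force"])
a=cv2.imread("pics/w4.png"); b=cv2.imread("pics/s4.png")[90:220,200:360]
b=cv2.resize(b,(0,0),fx=2,fy=2); o=np.zeros((384,512+320,3),np.uint8); o[:,:512]=a; o[:260,512:]=b; cv2.imwrite("pics/c4.png",o[:,:800])
E
```

```text
5.3 [628.3 214.9  22.9] [-3.141e+00 -1.000e-03 -0.000e+00] cam [699.9 214.7 156.9]
0.3365554935751103 29.39454585313797 [-1.93921805 -0.09159174  4.94865462]
```

View pics/c4.png

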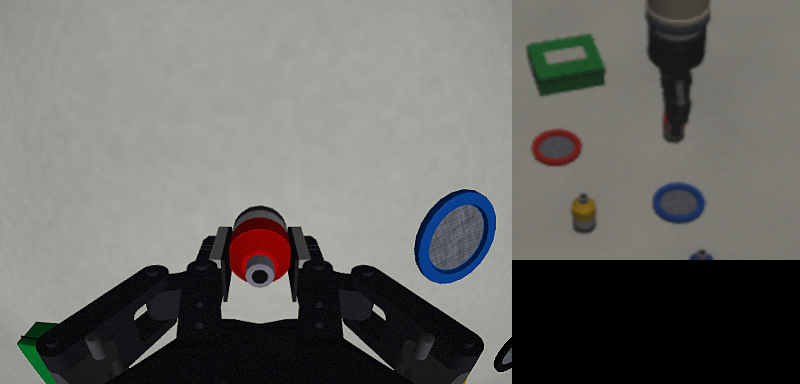

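The red objective is gripped squarely: opening 0.34 (about 29 mm), nose centred between the pads at (261,277). I'll lift it and carry it to the red dish at (462,203).

Emit:
carry_out(
  targets=[
    {"dp": [0,0,-20],"yaw": 0},
    {"dp": [0,0,-50],"yaw": 0},
    {"dp": [-35,3,-60],"yaw": 0},
    {"dp": [-85,6,-60],"yaw": 0},
    {"dp": [-130,10,-60],"yaw": 0},
    {"dp": [-160,12,-60],"yaw": 0},
    {"dp": [-166,12,-55],"yaw": 0},
    {"dp": [-166,12,-40],"yaw": 0},
    {"dp": [-166,12,-25],"yaw": 0},
    {"dp": [-166,12,-12],"yaw": 0},
    {"dp": [-166,12,-8],"yaw": 0},
    {"dp": [-166,12,-8],"yaw": 0},
  ],
)

```text
clock: 6.9
eef_pos: [462.0, 202.7, 29.7]
tcp_rot: [3.141, 0.001, -0.0]
contact_force: [-0.2, -0.8, -1.4]
opening: 0.34
grasp_force: 29.8
```

```bash
python3 w.py w5; python3 - <<'E'
from h import *
save("side","pics/s5.png"); s=r.sense(); print(s["opening"],s["grasp_force"],s["contact_force"])
a=cv2.imread("pics/w5.png"); b=cv2.imread("pics/s5.png")[90:220,180:330]
b=cv2.resize(b,(0,0),fx=2,fy=2); o=np.zeros((384,512+300,3),np.uint8); o[:,:512]=a; o[:260,512:]=b; cv2.imwrite("pics/c5.png",o[:,:800])
E
```

```text
6.9 [462.  202.7  29.7] [ 3.141e+00  1.000e-03 -0.000e+00] cam [533.7 202.5 163.6]
0.33649558831250787 29.779728949069977 [ 0.1724413  -0.58568939 -0.84284869]
```

View pics/c5.png

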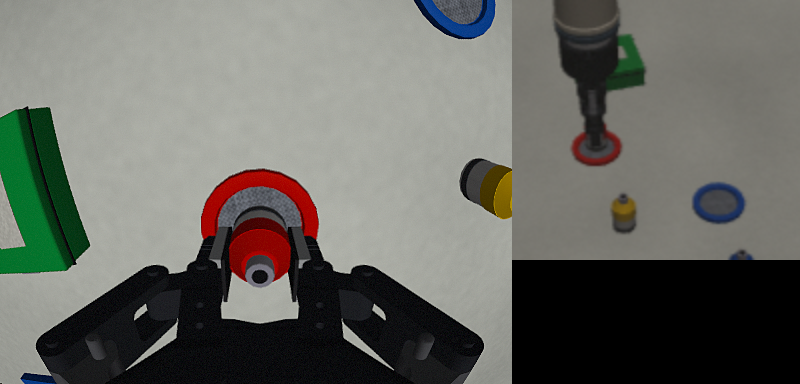

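The red objective is still gripped and is over the dish: the rim spans columns 202–318 and the part is at column 260. I'll lower it gently, about 4 mm.

Emit:
carry_out(
  targets=[
    {"dp": [0,0,2],"yaw": 0},
    {"dp": [0,0,4],"yaw": 0},
    {"dp": [0,0,4.5],"yaw": 0},
    {"dp": [0,0,4.5],"yaw": 0},
  ],
)

```text
clock: 7.5
eef_pos: [462.0, 202.8, 25.9]
tcp_rot: [-3.142, -0.0, -0.0]
contact_force: [0.1, -1.0, 2.2]
opening: 0.336
grasp_force: 30.1
```

Contact is felt (+2 N), so the part is on the floor. I'll release, then go over the yellow objective at (492.5, 52.5).

Emit:
carry_out(
  targets=[
    {"dp": [0,0,0],"yaw": 0},
    {"dp": [0,0,0],"yaw": 0},
    {"dp": [0,0,0],"yaw": 0},
    {"dp": [0,0,0],"yaw": 0},
    {"dp": [0,0,0],"yaw": 0},
    {"dp": [0,0,-10],"yaw": 0},
    {"dp": [0,0,-35],"yaw": 0},
    {"dp": [0,0,-70],"yaw": 0},
    {"dp": [0,0,-90],"yaw": 0},
    {"dp": [0,0,-90],"yaw": 0},
  ],
  fingers=1,
)

```text
clock: 8.75
eef_pos: [463.2, 203.3, 117.7]
tcp_rot: [-3.14, -0.003, -0.0]
contact_force: [-0.2, 0.2, -0.1]
opening: 1.002
grasp_force: 0.0
```

Emit:
carry_out(
  targets=[
    {"dp": [8,35,0],"yaw": 0},
    {"dp": [18,85,0],"yaw": 0},
    {"dp": [27,130,0],"yaw": 0},
    {"dp": [30,150,5],"yaw": 0},
    {"dp": [30,150,30],"yaw": 0},
    {"dp": [30,150,60],"yaw": 0},
    {"dp": [30,150,80],"yaw": 0},
    {"dp": [30,150,90],"yaw": 0},
    {"dp": [30,150,90],"yaw": 0},
  ],
)

```text
clock: 9.88
eef_pos: [491.4, 52.7, 25.1]
tcp_rot: [3.141, 0.002, 0.0]
contact_force: [0.1, -0.1, 0.3]
opening: 0.998
grasp_force: 0.0
```

Emit:
carry_out(
  targets=[
    {"dp": [0,0,0],"yaw": 0},
    {"dp": [0,0,0],"yaw": 0},
    {"dp": [0,0,0],"yaw": 0},
    {"dp": [0,0,0],"yaw": 0},
    {"dp": [0,0,0],"yaw": 0},
    {"dp": [0,0,0],"yaw": 0},
    {"dp": [0,0,0],"yaw": 0},
    {"dp": [0,0,0],"yaw": 0},
  ],
  fingers=-1,
  grip_force=30,
)

```text
clock: 10.88
eef_pos: [492.4, 52.8, 26.4]
tcp_rot: [-3.142, -0.001, -0.0]
contact_force: [-1.7, -0.4, 5.0]
opening: 0.338
grasp_force: 29.2
```

```bash
python3 w.py w6; python3 - <<'E'
from h import *
save("side","pics/s6.png"); save("top","pics/t6.png")
a=cv2.imread("pics/w6.png"); b=cv2.imread("pics/s6.png")[130:220,180:330]
b=cv2.resize(b,(0,0),fx=2,fy=2); t=cv2.resize(cv2.imread("pics/t6.png")[180:240,160:260],(0,0),fx=2.8,fy=2.8); o=np.zeros((384,812,3),np.uint8); o[:,:512]=a; o[:180,512:]=b; o[190:190+t.shape[0],512:512+t.shape[1]]=t; cv2.imwrite("pics/c6.png",o[:,:800])
E
```

```text
10.875 [492.4  52.8  26.4] [-3.142e+00 -1.000e-03 -0.000e+00] cam [563.9  52.6 160.4]
```

View pics/c6.png

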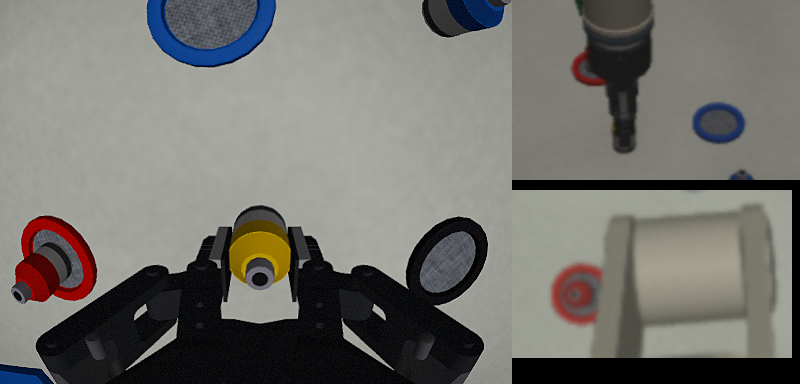

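The red objective stands upright in its dish (35,270) and the yellow one is gripped at (260,270). I'll carry it to the yellow dish at (498.5,−218).

Emit:
carry_out(
  targets=[
    {"dp": [0,0,-20],"yaw": 0},
    {"dp": [0,0,-50],"yaw": 0},
    {"dp": [0,30,-60],"yaw": 0},
    {"dp": [1,75,-60],"yaw": 0},
    {"dp": [2,125,-60],"yaw": 0},
    {"dp": [4,175,-60],"yaw": 0},
    {"dp": [5,220,-60],"yaw": 0},
    {"dp": [6,255,-60],"yaw": 0},
    {"dp": [6,271,-55],"yaw": 0},
    {"dp": [6,271,-35],"yaw": 0},
    {"dp": [6,271,-18],"yaw": 0},
    {"dp": [6,271,-12],"yaw": 0},
  ],
)

```text
clock: 12.52
eef_pos: [497.1, -217.3, 36.4]
tcp_rot: [-3.141, 0.002, 0.001]
contact_force: [-0.2, 0.2, -0.8]
opening: 0.337
grasp_force: 30.0
```

```bash
python3 w.py w7; cp pics/w7.png pics/c7.png
```

```text
12.525 [ 497.1 -217.3   36.4] [-3.141e+00  2.000e-03  1.000e-03] cam [ 569.1 -217.5  170.2]
```

View pics/c7.png

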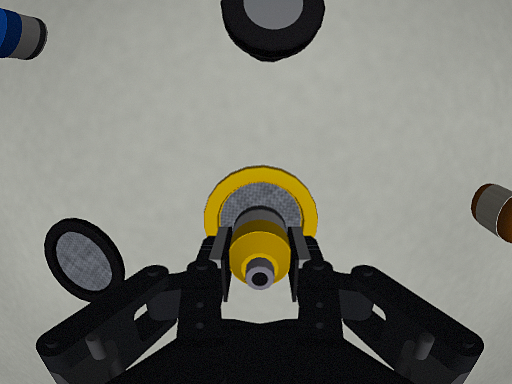

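The yellow objective is over its dish (rim 204–318, part at 260). I'll lower it 8.5 mm slowly.

Emit:
carry_out(
  targets=[
    {"dp": [0,0,3],"yaw": 0},
    {"dp": [0,0,5.5],"yaw": 0},
    {"dp": [0,0,7],"yaw": 0},
    {"dp": [0,0,8],"yaw": 0},
    {"dp": [0,0,8.5],"yaw": 0},
    {"dp": [0,0,8.5],"yaw": 0},
  ],
)

```text
clock: 13.32
eef_pos: [498.0, -218.2, 29.5]
tcp_rot: [3.142, -0.0, -0.0]
contact_force: [-0.2, 0.9, 1.8]
opening: 0.34
grasp_force: 30.4
```

Emit:
carry_out(
  targets=[
    {"dp": [0,0,0],"yaw": 0},
    {"dp": [0,0,0],"yaw": 0},
    {"dp": [0,0,0],"yaw": 0},
    {"dp": [0,0,0],"yaw": 0},
    {"dp": [0,0,0],"yaw": 0},
    {"dp": [0,0,-10],"yaw": 0},
    {"dp": [0,0,-35],"yaw": 0},
    {"dp": [0,0,-70],"yaw": 0},
    {"dp": [0,0,-90],"yaw": 0},
    {"dp": [0,0,-90],"yaw": 0},
  ],
  fingers=1,
)

```text
clock: 14.58
eef_pos: [499.1, -218.7, 121.3]
tcp_rot: [3.14, -0.003, -0.0]
contact_force: [0.4, 0.1, 0.6]
opening: 0.994
grasp_force: 0.0
```

Emit:
carry_out(
  targets=[
    {"dp": [20,-25,0],"yaw": 0},
    {"dp": [50,-62,0],"yaw": 0},
    {"dp": [80,-100,0],"yaw": 0},
    {"dp": [110,-138,0],"yaw": 0},
    {"dp": [128,-160,0],"yaw": 0},
    {"dp": [128,-160,15],"yaw": 0},
    {"dp": [128,-160,40],"yaw": 0},
    {"dp": [128,-160,65],"yaw": 0},
    {"dp": [128,-160,82],"yaw": 0},
    {"dp": [128,-160,90],"yaw": 0},
    {"dp": [128,-160,90],"yaw": 0},
  ],
)

```text
clock: 15.95
eef_pos: [625.6, -58.5, 28.8]
tcp_rot: [-3.142, 0.001, -0.0]
contact_force: [0.8, -0.0, 0.1]
opening: 1.002
grasp_force: 0.0
```

Emit:
carry_out(
  targets=[
    {"dp": [0,0,0],"yaw": 0},
    {"dp": [0,0,0],"yaw": 0},
    {"dp": [0,0,0],"yaw": 0},
    {"dp": [0,0,0],"yaw": 0},
    {"dp": [0,0,0],"yaw": 0},
    {"dp": [0,0,0],"yaw": 0},
    {"dp": [0,0,0],"yaw": 0},
    {"dp": [0,0,0],"yaw": 0},
  ],
  fingers=-1,
  grip_force=30,
)

```text
clock: 16.95
eef_pos: [626.3, -58.2, 29.9]
tcp_rot: [3.142, -0.001, -0.0]
contact_force: [-0.3, 0.1, 6.3]
opening: 0.34
grasp_force: 29.4
```

```bash
python3 w.py w8; python3 - <<'E'
from h import *
save("side","pics/s8.png")
a=cv2.imread("pics/w8.png"); b=cv2.imread("pics/s8.png")[140:330,200:340]
b=cv2.resize(b,(0,0),fx=2,fy=2); o=np.zeros((384,792,3),np.uint8); o[:,:512]=a; o[:380,512:]=b; cv2.imwrite("pics/c8.png",o)
E
```

```text
16.95 [626.3 -58.2  29.9] [ 3.142e+00 -1.000e-03 -0.000e+00] cam [697.9 -58.4 163.9]
```

View pics/c8.png

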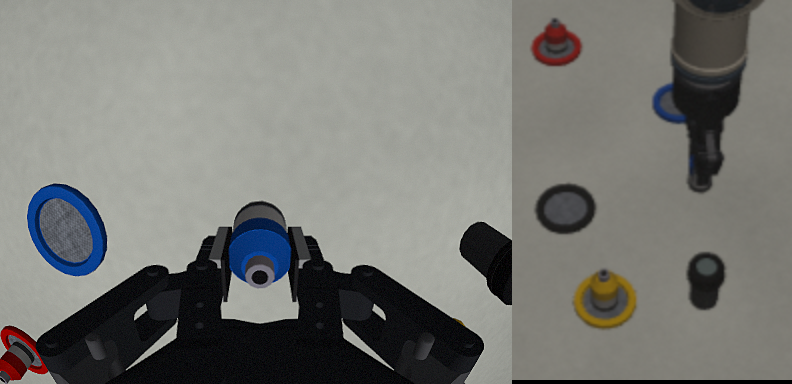

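The red and yellow objectives stand in their dishes and the blue one is gripped (261,270). I'll carry it to the blue dish at (619,79).

Emit:
carry_out(
  targets=[
    {"dp": [0,0,-20],"yaw": 0},
    {"dp": [0,0,-50],"yaw": 0},
    {"dp": [-1,-25,-60],"yaw": 0},
    {"dp": [-4,-65,-60],"yaw": 0},
    {"dp": [-6,-105,-60],"yaw": 0},
    {"dp": [-7,-130,-60],"yaw": 0},
    {"dp": [-7,-137,-52],"yaw": 0},
    {"dp": [-7,-137,-35],"yaw": 0},
    {"dp": [-7,-137,-20],"yaw": 0},
    {"dp": [-7,-137,-12],"yaw": 0},
    {"dp": [-7,-137,-12],"yaw": 0},
  ],
)

```text
clock: 18.42
eef_pos: [618.4, 78.0, 40.1]
tcp_rot: [3.141, 0.002, -0.001]
contact_force: [-0.5, 0.7, -0.7]
opening: 0.335
grasp_force: 29.9
```

```bash
python3 w.py w9
```

```text
18.425 [618.4  78.   40.1] [ 3.141e+00  2.000e-03 -1.000e-03] cam [690.3  77.9 173.9]
```

View pics/w9.png

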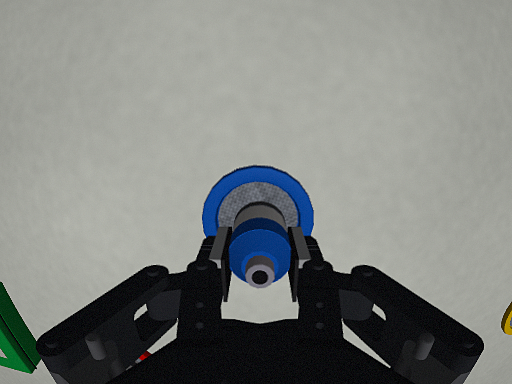

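The blue objective is over its dish (rim 203–314, part at 260). I'll lower it.

Emit:
carry_out(
  targets=[
    {"dp": [0,0,3],"yaw": 0},
    {"dp": [0,0,5.5],"yaw": 0},
    {"dp": [0,0,7],"yaw": 0},
    {"dp": [0,0,8],"yaw": 0},
    {"dp": [0,0,8.5],"yaw": 0},
    {"dp": [0,0,8.5],"yaw": 0},
  ],
)

```text
clock: 19.23
eef_pos: [619.1, 78.8, 33.0]
tcp_rot: [-3.142, -0.0, -0.0]
contact_force: [-0.2, -0.2, 1.7]
opening: 0.337
grasp_force: 30.2
```

Emit:
carry_out(
  targets=[
    {"dp": [0,0,0],"yaw": 0},
    {"dp": [0,0,0],"yaw": 0},
    {"dp": [0,0,0],"yaw": 0},
    {"dp": [0,0,0],"yaw": 0},
    {"dp": [0,0,0],"yaw": 0},
    {"dp": [0,0,-10],"yaw": 0},
    {"dp": [0,0,-35],"yaw": 0},
    {"dp": [0,0,-70],"yaw": 0},
    {"dp": [0,0,-90],"yaw": 0},
    {"dp": [0,0,-90],"yaw": 0},
  ],
  fingers=1,
)

```text
clock: 20.48
eef_pos: [620.1, 78.9, 124.6]
tcp_rot: [-3.141, -0.003, -0.0]
contact_force: [-0.2, -0.1, 0.0]
opening: 0.999
grasp_force: 0.0
```

Emit:
carry_out(
  targets=[
    {"dp": [0,30,0],"yaw": 0},
    {"dp": [-2,80,0],"yaw": 0},
    {"dp": [-4,130,0],"yaw": 0},
    {"dp": [-6,180,0],"yaw": 0},
    {"dp": [-8,230,0],"yaw": 0},
    {"dp": [-10,275,0],"yaw": 0},
    {"dp": [-11,300,0],"yaw": 0},
    {"dp": [-11,300,15],"yaw": 0},
    {"dp": [-11,300,45],"yaw": 0},
    {"dp": [-11,300,70],"yaw": 0},
    {"dp": [-11,300,83],"yaw": 0},
    {"dp": [-11,300,83],"yaw": 0},
  ],
)

```text
clock: 21.98
eef_pos: [607.3, -220.0, 38.4]
tcp_rot: [-3.141, 0.002, 0.001]
contact_force: [-0.3, -0.2, 0.3]
opening: 1.003
grasp_force: 0.0
```

Emit:
carry_out(
  targets=[
    {"dp": [0,0,0],"yaw": 0},
    {"dp": [0,0,0],"yaw": 0},
    {"dp": [0,0,0],"yaw": 0},
    {"dp": [0,0,0],"yaw": 0},
    {"dp": [0,0,0],"yaw": 0},
    {"dp": [0,0,0],"yaw": 0},
    {"dp": [0,0,0],"yaw": 0},
    {"dp": [0,0,0],"yaw": 0},
  ],
  fingers=-1,
  grip_force=30,
)

```text
clock: 22.98
eef_pos: [608.6, -221.4, 40.7]
tcp_rot: [3.141, -0.001, -0.0]
contact_force: [-0.5, 0.1, 5.8]
opening: 0.458
grasp_force: 29.8
```

```bash
python3 w.py w10; python3 - <<'E'
from h import *
save("side","pics/s10.png")
a=cv2.imread("pics/w10.png"); b=cv2.imread("pics/s10.png")[140:330,200:340]
b=cv2.resize(b,(0,0),fx=2,fy=2); o=np.zeros((384,792,3),np.uint8); o[:,:512]=a; o[:380,512:]=b; cv2.imwrite("pics/c10.png",o)
E
```

```text
22.975 [ 608.6 -221.4   40.7] [ 3.141e+00 -1.000e-03 -0.000e+00] cam [ 680.1 -221.6  174.8]
```

View pics/c10.png

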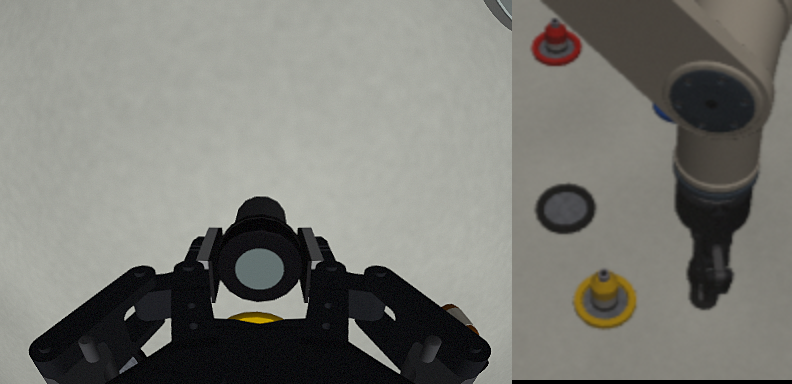

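The eyepiece is gripped by its eyecup (opening 0.46, about 39 mm, centred at 260). I'll carry it to the black dish at (461.5,−84).

Emit:
carry_out(
  targets=[
    {"dp": [0,0,-20],"yaw": 0},
    {"dp": [0,0,-55],"yaw": 0},
    {"dp": [-12,-12,-70],"yaw": 0},
    {"dp": [-40,-37,-70],"yaw": 0},
    {"dp": [-75,-70,-70],"yaw": 0},
    {"dp": [-110,-103,-70],"yaw": 0},
    {"dp": [-138,-128,-70],"yaw": 0},
    {"dp": [-147,-137,-60],"yaw": 0},
    {"dp": [-147,-137,-40],"yaw": 0},
    {"dp": [-147,-137,-22],"yaw": 0},
    {"dp": [-147,-137,-12],"yaw": 0},
    {"dp": [-147,-137,-12],"yaw": 0},
  ],
)

```text
clock: 24.58
eef_pos: [461.1, -84.4, 51.3]
tcp_rot: [-3.141, 0.001, -0.0]
contact_force: [-0.2, 0.4, -0.7]
opening: 0.455
grasp_force: 30.5
```

```bash
python3 w.py w11
```

```text
24.575 [461.1 -84.4  51.3] [-3.141e+00  1.000e-03 -0.000e+00] cam [532.9 -84.6 185.2]
```

View pics/w11.png

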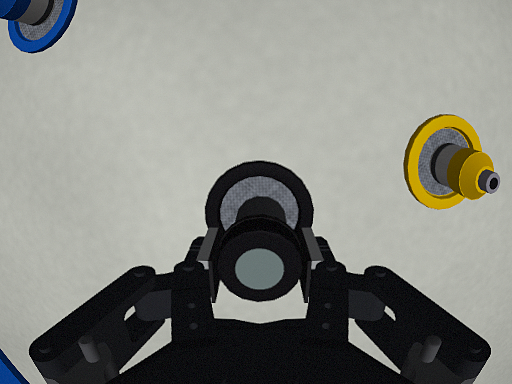

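The eyepiece is centred over the black dish (rim 205–313, part at 260). I'll lower it.

Emit:
carry_out(
  targets=[
    {"dp": [0,0,3],"yaw": 0},
    {"dp": [0,0,5.5],"yaw": 0},
    {"dp": [0,0,7],"yaw": 0},
    {"dp": [0,0,8],"yaw": 0},
    {"dp": [0,0,8.5],"yaw": 0},
    {"dp": [0,0,8.5],"yaw": 0},
  ],
)

```text
clock: 25.38
eef_pos: [461.2, -84.3, 43.7]
tcp_rot: [3.142, -0.0, -0.0]
contact_force: [-1.3, -0.4, 6.4]
opening: 0.457
grasp_force: 31.2
```

It's on the floor (+6 N). I'll release and back off upward, then take a last look.

Emit:
carry_out(
  targets=[
    {"dp": [0,0,0],"yaw": 0},
    {"dp": [0,0,0],"yaw": 0},
    {"dp": [0,0,0],"yaw": 0},
    {"dp": [0,0,0],"yaw": 0},
    {"dp": [0,0,0],"yaw": 0},
    {"dp": [0,0,-10],"yaw": 0},
    {"dp": [0,0,-35],"yaw": 0},
    {"dp": [0,0,-75],"yaw": 0},
    {"dp": [-20,0,-115],"yaw": 0},
    {"dp": [-60,0,-150],"yaw": 0},
    {"dp": [-80,0,-160],"yaw": 0},
    {"dp": [-80,0,-160],"yaw": 0},
  ],
  fingers=1,
)

```text
clock: 26.88
eef_pos: [380.6, -84.3, 204.6]
tcp_rot: [3.141, -0.002, -0.001]
contact_force: [0.1, -1.1, -0.1]
opening: 0.999
grasp_force: 0.0
```

```bash
python3 w.py w12; python3 - <<'E'
from h import *
save("side","pics/s12.png")
a=cv2.imread("pics/w12.png"); b=cv2.imread("pics/s12.png")[100:290,200:340]
b=cv2.resize(b,(0,0),fx=2,fy=2); o=np.zeros((384,792,3),np.uint8); o[:,:512]=a; o[:380,512:]=b; cv2.imwrite("pics/c12.png",o)
E
```

```text
26.875 [380.6 -84.3 204.6] [ 3.141e+00 -2.000e-03 -1.000e-03] cam [451.9 -84.4 338.7]
```

View pics/c12.png

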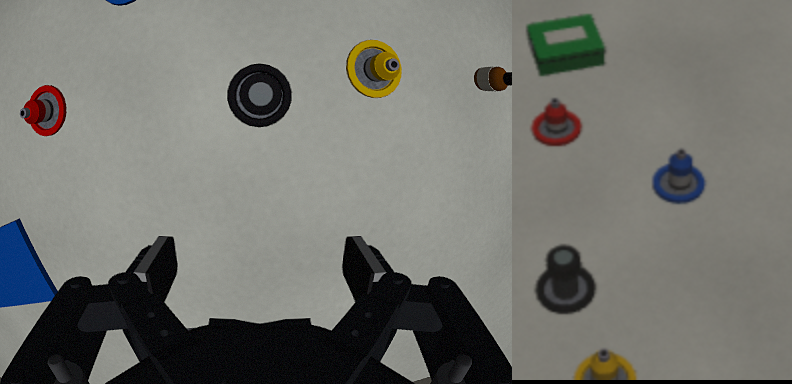

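All four parts stand upright inside their own dishes: eyepiece (260,95), yellow (375,68), red (45,110), and blue in the side crop (680,180). The box and bottle have not moved, so I'm handing in.

```bash
python3 -c "
from rig import r
print(r.sign_off())"
```

```text
the job is handed in; nothing more can be done
None
```

The three objectives and the eyepiece stand upright in their own dishes, the oil bottle and slide box were left where they were, and the job was handed in after about 27 s.

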